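# Hold the analyser's sample drawer open at the mark

### The job

Get the analyser ready for loading: first take the yellow bottle that stands in front of its sample drawer and set it down gently, standing upright, in the white tray, without tipping it over or shoving it with the drawer. Then pull the spring-loaded drawer out by its orange handle until the red pointer is centred over the green clip on the rail, and finish while still holding it there with the gripper, because it springs shut when let go. Leave everything else where it stands.

Things in the scene. Friction and masses are not known exactly. Their poses are not given: they have to be found in the camera images.
- analyser: White bench instrument, fixed: 200 deep x 200 wide x 120 high (front 50 mm of it only 85 high). Origin at table height under the middle of its front face; its +x points into the instrument, so the drawer comes out along its -x. An aluminium rail (16 wide, top 22 above the table, 180 long) stands out of the front along x, its centre at y = -60 mm.
- drawer (a joint): Travel of the sample drawer in m: 0 shut, grows as it is pulled out along the analyser's -x, end stop at 0.12. A spring pulls it shut: about 3 N when shut, 70 N/m more as it opens (about 8 N at 70 mm).
- handle (a point): Grip point of the drawer's orange handle, 17 mm below its top: an upright tab 12 thick (along the pull), 30 wide, top at 85 above the table, freely graspable from 40 upwards. When shut it is 65 mm in front of the analyser's face. Below it lies the drawer's flat tongue, 40 wide, top at 24, and the pointer on the -y side, top at 33.
- pointer (a point): Tip of the red pointer, a bar 4 x 4 that sticks out sideways (analyser's -y) from the handle's foot to over the rail, at the same x as the handle's middle.
- clip: Bright green clip on the rail, 10 mm long along the rail, 26 wide, 6 high; the mark. Origin at the middle of its length, on the rail's top; x axis as the analyser's. It is fixed; the pointer passes 1 mm above it. It stands where the drawer must be pulled 55 to 90 mm.
- bottle: Closed yellow plastic bottle, body 52 diameter up to 78 high, white cap 40 diameter, 103 high overall, about 0.1 to 0.2 kg. Stands loose on the table before the handle, 33 to 45 mm clear of it. Origin at the centre of its underside, z up.
- tray: Fixed white tray, 160 (x) x 240 (y), walls 5 thick and 16 high, floor 5 thick. Origin at the table under its centre. The half on its +y side is free (middle of it at x 0, y +55 mm); a jar stands in the other half. A bottle standing on its floor has its origin 5 mm above the tray's.
- jar: Bystander: white jar with blue lid, 48 diameter, 75 high, in the tray's -y half. Origin at its underside.
- vial: Bystander: small amber vial, 26 diameter, 55 high, about 115 mm to the analyser's +y side of the drawer's path. Origin at its underside.
- beaker: Bystander: open glass beaker, 72 diameter, 95 high, at the back. Origin at its underside.
- cup: Bystander: blue plastic cup, 60 diameter, 50 high, at the back. Origin at its underside.
- spatula: Bystander: spatula 150 long lying flat close to the robot. Origin at its underside.
- washbottle: Bystander: white bottle with red cap, 60 diameter, 150 high, on the left near the robot. Origin at its underside.
Not all that is in view belongs to the job. Several things look just like the bottle: the one meant starts farthest to the robot's right.

How it is judged:
By the outcome, as a careful person would: the job done as asked, in the order asked, and still so for the second after the job is handed in, while the arm keeps its last pose, push and grip.
It also fails if it takes over 46 s, if anything falls off the work surface, if the arm or the gripper's body presses on something with over 40 N, if the wrist force passes 120 N, or if a joint passes its speed limit or range.

### The arm

A 6-joint arm with a two-finger parallel gripper is mounted at the origin on the work surface. World frame = base frame: x ahead of the robot, y to its left, z up, the work surface at z = 0. Lengths are in m, angles in degrees, forces in N, time in s.
With the tool pointing down it reaches from about 0.25 to 0.8 m from the base axis. Payload 8.5 kg.
Tool frame: the origin (TCP) lies midway between the tips of the shut fingers; the grasp point (between the pads) lies 19 mm behind it; y points along the fingers, z is the direction in which the jaws open and shut, and the axes are right-handed (so a half turn about y gives the same grasp; the last joint's range is limited). The gripper opens to 85 mm and grips with 20 to 120 N. Pads are 22 mm wide; open, the fingers measure 114 mm over their backs; the gripper's body (76 mm by 85 mm) begins 54 mm behind the grasp point. The pads swing forward as they close: fully open they stand 13 mm farther back than shut.
Start: joints at [63.426, 13.648, -0.773, 75.585, 0, 90], TCP at [0.235, 0.469, 0.231] pointing down, gripper open.
Joint ranges: [-152.45, 152.45], [-59.26, 108.67], [-65.41, 83.53], [-104.44, 129.93], [-82.83, 76.93], [-180, 180]. Speed limits (degrees/s): [127.2, 127.2, 159.86, 180, 180, 180].

### API

Orientations are given as [roll, pitch, yaw] about the fixed x, y, z axes, in that order (R = Rz(yaw) Ry(pitch) Rx(roll)).
In Python, from plant import observe, get_image, calibration, job_done gives the robot as it stands. The module is installed in compiled form; this text tells all that it offers.
- The arm moves only by the shell command python3 -m handwheel 'ROWS' [FORCE]. ROWS is JSON, a list of rows, each an object with "jaw": the finger opening in cm, from 0 to 8.54; "translation": the shift along the world's x, y, z in cm, a list of three; "twist": the turn about the world's z in degrees. In form: [{"jaw": jaw, "translation": [dx, dy, dz], "twist": twist}, ...]. A call has 1 to 12 rows; each row is the pose to reach, as a shift and turn from the pose measured when the call began; what a row does not reach only later rows make up. A row lasts 1/8 s, in which the tool goes at most 62.5 mm and 10.7 degrees, less where a joint would pass 70% of its speed; a pose out of reach is approached as far as the arm can. A call with a gripper value outside its range is refused whole. The fingers move at their own pace and stop on an object; FORCE is the grip in N (left out, the last holds). Time passes only in rows, so rows that repeat a pose let the fingers close. It gives the time, the measured TCP pose, the force and the opening at its end, in the units of the state.
- observe(): the state, without advancing time (a new reading comes with each control period).
- get_image(name): name is "side" or "top"; returns (picture, depth): 384x512x3 uint8, red, green, blue; 384x512 float32, m along the optical axis (not along the pixel's ray), 0 where there is no reading.
- calibration(name): a dict with "mtx" (3x3 intrinsics, pixels), "rvec" (rotation vector, rad) and "tvec" (3), from world to camera coordinates, as OpenCV has them. Camera axes: x right, y down, z forward; pixel columns grow to the right and rows downward; lengths in m; the calibration is good to about 2 mm. A picture is of the moment at which its call begins. calibration takes no time and is no camera call.
- job_done(): hands the job in, once; it reports no verdict.
The state is a dict: "time_s": time; "q": joint angles; "joint_vel": joint speeds; "joint_efforts": joint torques, N m; "ee_pos": TCP position; "eef_rot": TCP orientation; "ft_force": force on the tool from outside, world axes, zero at the start; "torque": the same for the moment, N m; "width": opening from 0.0 (shut) to 1.0 (fully open).
Only numpy, scipy, OpenCV 4.12 (cv2) and the standard library are available. Lean on these libraries where they do the work, as an engineer would, in place of code of your own. Each camera call takes 0.05 s, during which the arm holds its last target.

## Working session

There is one attempt and no reset: what is moved stays moved. The work goes in short steps, Python scripts to look and compute and a shell command to move; the robot and the scene stay as the last step left them, time stands still between calls to the robot, and variables do not carry over. Pictures are saved under pics/ and viewed, and the job is handed in when it is done.

```bash
mkdir -p pics
cat > h.py <<'E'
import numpy as np, cv2
from plant import observe,get_image,calibration
def snap(name,tag):
    im,d=get_image(name); np.savez(f'pics/{tag}.npz',im=im,d=d)
    cv2.imwrite(f'pics/{tag}.png',cv2.resize(im[:,:,::-1],(768,576),interpolation=cv2.INTER_CUBIC)); return im,d
def crop(tag,u0,v0,u1,v1,out):
    im=np.load(f'pics/{tag}.npz')['im'][v0:v1,u0:u1,::-1]; s=min(800/(u1-u0),600/(v1-v0))
    cv2.imwrite(f'pics/{out}.png',cv2.resize(im,None,fx=s,fy=s,interpolation=cv2.INTER_CUBIC)); print('scale',s)
def cal(name):
    c=calibration(name); R=cv2.Rodrigues(np.array(c['rvec'],float))[0]; return np.array(c['mtx'],float),R,np.array(c['tvec'],float).ravel()
def world(name,u,v,d=None,z=None):
    K,R,t=cal(name); r=np.linalg.solve(K,[u,v,1.]); C=-R.T@t; w=R.T@r
    s=d if d is not None else (z-C[2])/w[2]
    return C+s*w
def proj(name,p):
    K,R,t=cal(name); q=K@(R@np.array(p,float)+t); return q[:2]/q[2]
def cloud(name,tag):
    f=np.load(f'pics/{tag}.npz'); d=f['d'];K,R,t=cal(name)
    v,u=np.mgrid[:384,:512]; r=np.linalg.inv(K)@np.stack([u.ravel(),v.ravel(),np.ones(u.size)])
    P=(R.T@(r*d.ravel()-t[:,None])).T.reshape(384,512,3); P[d==0]=np.nan
    return f['im'],P
E
python3 - <<'E'
from h import *
print(observe())
snap('top','t0');snap('side','s0')
for n in('top','side'):
    K,R,t=cal(n);print(n,K.round(1).tolist(),(-R.T@t).round(3),R[2].round(3))
E
```

```text
{'time_s': 0.0, 'q': array([ 6.34265049e+01,  1.36813678e+01, -8.14741203e-01,  7.55839778e+01,
        3.49325756e-04,  8.99986399e+01]), 'joint_vel': array([ 0.0049815 ,  0.06337284, -0.07823976,  0.06304168,  0.02424974,
       -0.02405338]), 'joint_efforts': array([ 4.45148209e-03, -5.38763738e+01,  3.46440554e+01,  1.80111820e-02,
        4.87564121e-04,  2.53229979e-05]), 'ee_pos': array([0.2346788 , 0.4691889 , 0.23068882]), 'eef_rot': array([-9.00800868e+01,  3.51226555e-04, -2.65721355e+01]), 'ft_force': array([ 0.77898508,  0.35855291, -0.43459151]), 'torque': array([-0.02325608,  0.02287836,  0.05191415]), 'width': 0.9998520894743956}
top [[443.0, 0.0, 256.1], [0.0, 443.0, 192.3], [0.0, 0.0, 1.0]] [0.399 0.033 1.202] [ 0.103  0.003 -0.995]
side [[374.7, 0.0, 259.3], [0.0, 374.7, 190.1], [0.0, 0.0, 1.0]] [ 0.072 -0.376  0.814] [ 0.454  0.436 -0.777]
```

View pics/t0.png

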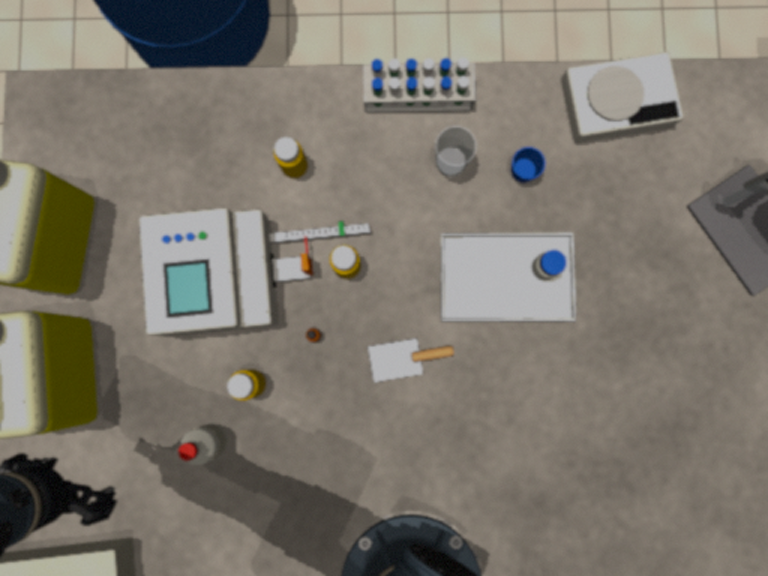

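View pics/s0.png

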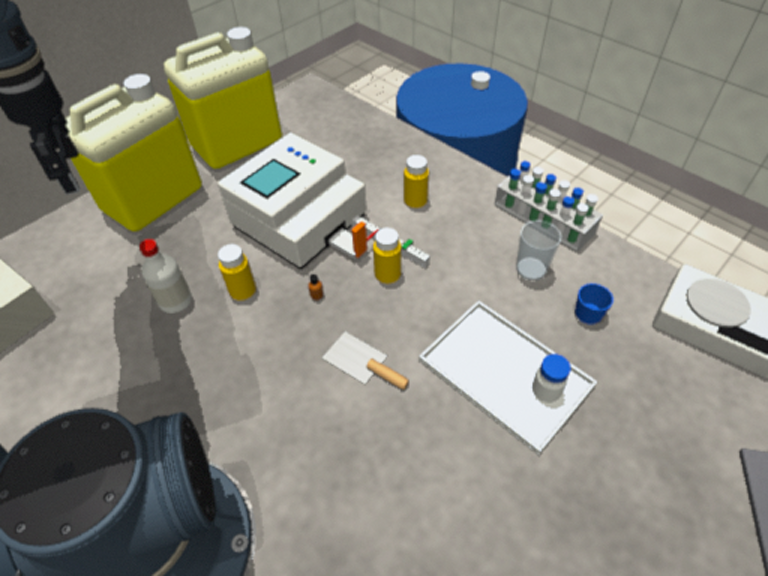

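The top view has world +x up and +y to the left. The target bottle, with its cap at about (345,258), is the rightmost of the yellow ones. The handle is at (307,264), the green clip at (341,229), and the tray spans (442–575, 233–321). Next I'll measure them.

Run:
```python
from h import *
crop('t0',170,130,290,220,'t0c'); crop('s0',220,130,300,190,'s0c')
for n,t in(('top','t0'),('side','s0')):
    im,P=cloud(n,t); i=im.astype(int); r,g,b=i[...,0],i[...,1],i[...,2]
    hsv=cv2.cvtColor(im,cv2.COLOR_RGB2HSV); H,S,V=hsv[...,0],hsv[...,1],hsv[...,2]
    X,Y,Z=P[...,0],P[...,1],P[...,2]
    def rep(nm,m):
        q=P[m]; 
        if len(q): print(n,nm,len(q),'med',np.nanmedian(q,0).round(4),'min',np.nanpercentile(q,3,axis=0).round(4),'max',np.nanpercentile(q,97,axis=0).round(4))
    box=(X>.3)&(X<.75)&(Y>-.3)&(Y<.4)
    rep('green',box&(H>45)&(H<75)&(S>120)&(Z<.05)&(Y<.25))
    rep('orange',box&(H<14)&(S>170)&(V>120)&(Y<.26)&(Y>.13)&(Z>.03)&(X>.42))
    near=box&(abs(X-.47)<.08)&(Y>.06)&(Y<.2)
    rep('cap',near&(Z>.095)&(Z<.115))
    rep('yel',near&(H>15)&(H<32)&(S>130)&(Z>.01)&(Z<.1))
    rep('tray',(Z>.012)&(Z<.022)&(Y<.05)&(Y>-.3)&(X>.3)&(X<.6)&(S<50))
    rep('floor',(Z>.002)&(Z<.009)&(Y<.05)&(Y>-.3)&(X>.3)&(X<.6)&(S<40)&(V>170))
    rep('jar',(Z>.06)&(Z<.09)&(Y<-.1)&(Y>-.3)&(X>.3)&(X<.6))
```

```text
scale 6.666666666666667
scale 10.0
top green 19 med [0.6307 0.1131 0.0268] min [0.6192 0.1105 0.0223] max [0.6405 0.1162 0.0315]
top orange 2 med [0.5621 0.1701 0.0826] min [0.5488 0.1688 0.0824] max [0.5755 0.1713 0.0828]
top cap 11 med [0.5495 0.1039 0.1006] min [0.5471 0.0971 0.0956] max [0.5499 0.1132 0.1027]
top yel 73 med [0.5448 0.1003 0.0746] min [0.5411 0.0857 0.0209] max [0.5496 0.1181 0.0841]
top tray 221 med [ 0.465  -0.1469  0.0153] min [ 0.4607 -0.2874  0.0122] max [ 0.5899 -0.0668  0.0197]
top floor 3021 med [ 0.521  -0.1672  0.0044] min [ 0.385  -0.2912  0.0022] max [0.5959 0.0233 0.0081]
top jar 240 med [ 0.5549 -0.2521  0.0787] min [ 0.5369 -0.271   0.0667] max [ 0.5736 -0.2333  0.0829]
side green 21 med [0.6307 0.1096 0.0286] min [0.6199 0.1048 0.0259] max [0.6417 0.1148 0.0301]
side orange 43 med [0.5498 0.1659 0.0523] min [0.439  0.1616 0.0313] max [0.5982 0.1738 0.0851]
side cap 12 med [0.5484 0.1003 0.0995] min [0.5465 0.0937 0.0961] max [0.5497 0.109  0.1045]
side yel 187 med [0.5441 0.0969 0.0519] min [0.541 0.084 0.012] max [0.5492 0.1147 0.0842]
side tray 377 med [ 0.4636 -0.1682  0.0157] min [ 0.4591 -0.2902  0.0126] max [ 0.5819 -0.0687  0.0197]
side floor 4541 med [ 0.5159 -0.167   0.0049] min [ 0.3671 -0.2937  0.0022] max [0.5939 0.0299 0.0077]
side jar 323 med [ 0.5515 -0.2569  0.0797] min [ 0.5357 -0.275   0.0653] max [ 0.574  -0.2379  0.0824]
```

View pics/t0c.png

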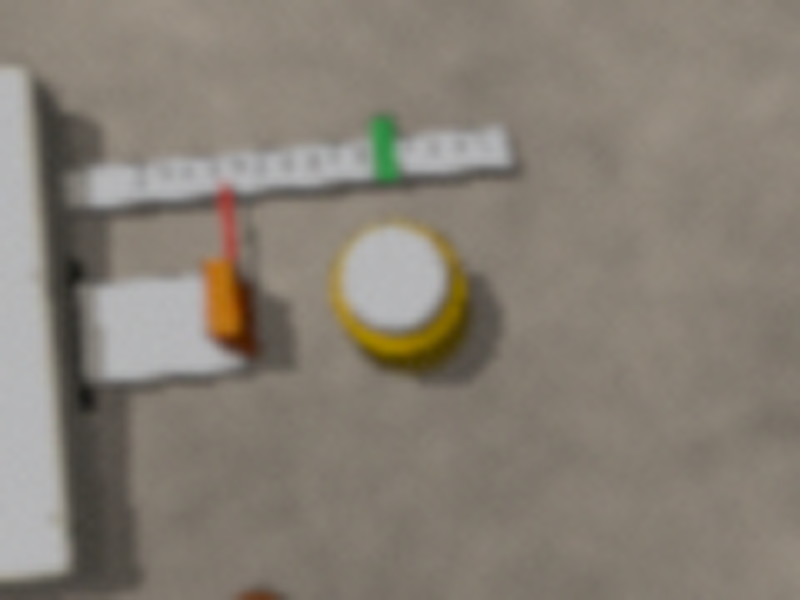

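View pics/s0c.png

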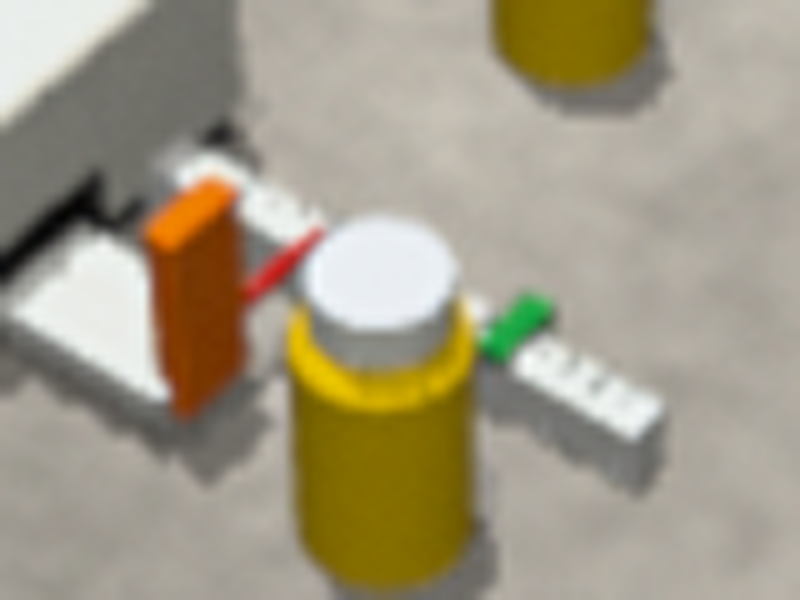

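Run:
```python
from h import *
def c(u,v,u0=170,v0=130,s=6.6667): return u0+(u+.5)/s-.5, v0+(v+.5)/s-.5
w=lambda a,z:world('top',*c(*a),z=z)
print('cap',w((396,278),.103))
print('handle top c',w((224,300),.085), 'corners',w((203,262),.085),w((243,337),.085))
print('clip c',w((384,149),.028))
print('ptr tip',w((225,190),.033),'ptr base',w((230,260),.033))
print('rail end top',w((508,128),.022),w((516,166),.022)); a=w((95,168),.022);print('rail near',a,w((95,208),.022))
for e in (((508,128),(95,168)),((516,166),(95,208)),((245,360),(90,382))):
    p,q=[w(x,.022) for x in e]; d=p-q; print('ang of -x dir',np.degrees(np.arctan2(d[1],d[0])))
d=lambda a:world('side',220+(a[0]+.5)/10-.5,130+(a[1]+.5)/10-.5,z=a[2])
print('side cap',d((382,273,.103)),'handle',d((191,213,.085)),'clip',d((518,326,.028)),'ptr tip',d((320,235,.033)))
im,P=cloud('top','t0')
for (u0,v0,u1,v1,zl,zh) in ((290,150,390,220,.011,.021),(222,160,240,185,.096,.11),(355,160,382,190,.06,.09),(200,170,215,185,.07,.09)):
    q=P[v0:v1,u0:u1].reshape(-1,3); q=q[(q[:,2]>zl)&(q[:,2]<zh)]
    print(len(q),np.median(q,0).round(4),np.percentile(q,2,axis=0).round(4),np.percentile(q,98,axis=0).round(4))
for u,v in((441,234),(573,233),(576,321),(442,321)): print(world('top',(u+.5)/1.5-.5,(v+.5)/1.5-.5,z=.016).round(4))
```

```text
cap [0.56629885 0.10365099 0.103     ]
handle top c [0.56157847 0.17058984 0.085     ] corners [0.57637781 0.17858628 0.085     ] [0.54721591 0.16337711 0.085     ]
clip c [0.63038774 0.11284191 0.028     ]
ptr tip [0.61371366 0.17646161 0.033     ] ptr base [0.58528218 0.17453679 0.033     ]
rail end top [0.63942283 0.06284864 0.022     ] [0.62373285 0.0598031  0.022     ]
rail near [0.62560738 0.23052013 0.022     ] [0.60917891 0.23049086 0.022     ]
ang of -x dir -85.28970331336797
ang of -x dir -85.12638131577806
ang of -x dir -82.74137000948527
side cap [0.56841186 0.10282551 0.103     ] handle [0.56245644 0.16932221 0.085     ] clip [0.63154601 0.10991664 0.028     ] ptr tip [0.61631826 0.17386873 0.033     ]
531 [ 0.5496 -0.2067  0.0145] [ 0.4607 -0.3055  0.0113] [ 0.6194 -0.0668  0.0198]
192 [0.5668 0.1037 0.1016] [0.5495 0.0861 0.0978] [0.5848 0.1213 0.1059]
240 [ 0.5549 -0.2521  0.0787] [ 0.5362 -0.2726  0.0655] [ 0.5751 -0.233   0.0831]
59 [0.5605 0.171  0.083 ] [0.5479 0.165  0.0703] [0.5742 0.1765 0.0871]
[ 0.6191 -0.0672  0.016 ]
[ 0.6172 -0.3057  0.016 ]
[ 0.4581 -0.304   0.016 ]
[ 0.4617 -0.0652  0.016 ]
```

```bash
python3 -m handwheel '[{"jaw":8.54,"translation":[1.6,-1.8,0],"twist":-3},{"jaw":8.54,"translation":[5,-5.5,0],"twist":-9.5},{"jaw":8.54,"translation":[8.5,-9.4,0],"twist":-16},{"jaw":8.54,"translation":[12,-13.3,0],"twist":-23},{"jaw":8.54,"translation":[15.6,-17.2,0],"twist":-30},{"jaw":8.54,"translation":[19.2,-21.2,0],"twist":-37},{"jaw":8.54,"translation":[22.8,-25.1,0],"twist":-43.5},{"jaw":8.54,"translation":[26.4,-29.1,0],"twist":-50},{"jaw":8.54,"translation":[29.5,-32.5,0],"twist":-56},{"jaw":8.54,"translation":[31.8,-35,0],"twist":-61},{"jaw":8.54,"translation":[33.2,-36.6,0],"twist":-63.4},{"jaw":8.54,"translation":[33.2,-36.6,0],"twist":-63.4}]' 40
python3 -c "
from h import *
print(observe());snap('side','s1')"
```

```text
time_s: 1.6
ee_pos: [0.567, 0.1025, 0.2302]
eef_rot: [-90.1, -0.0, -90.0]
ft_force: [-0.9, 0.2, -0.3]
width: 1.003
{'time_s': 1.6, 'q': array([1.02363943e+01, 1.88467129e+01, 6.39811022e+00, 7.76742851e+01,
       1.79727180e-02, 1.00264851e+02]), 'joint_vel': array([ 1.83822685, -0.98052522, -1.23266272,  0.2155919 ,  0.41999393,
       -0.19908312]), 'joint_efforts': array([ -1.58767451, -60.363307  ,  35.48597217,  -0.14903577,
        -0.16106921,   0.08703084]), 'ee_pos': array([0.56703588, 0.10249554, 0.2302184 ]), 'eef_rot': array([-9.01241235e+01, -4.21338428e-03, -9.00284714e+01]), 'ft_force': array([-0.85106265,  0.21170726, -0.25796293]), 'torque': array([-0.02636707,  0.02712444,  0.0060103 ]), 'width': 1.002805633045043}
```

View pics/s1.png

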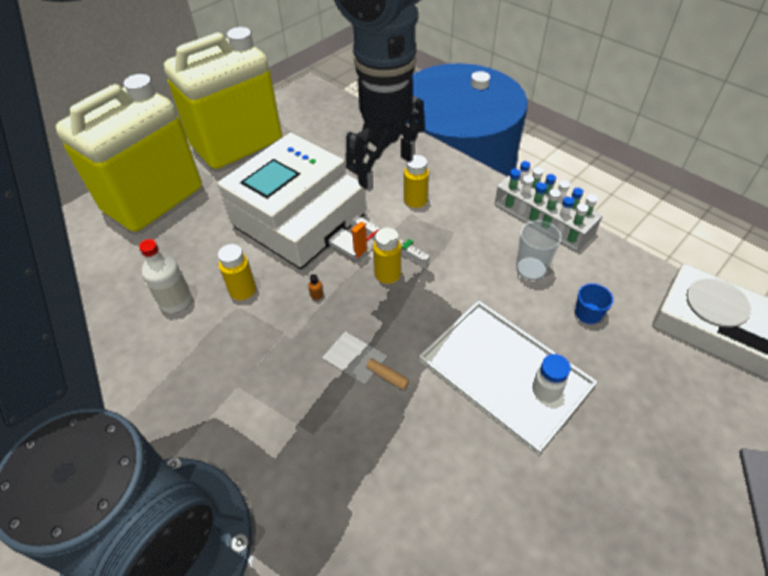

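The fingers (at about (362,170) and (412,140)) open along world x, directly above the bottle. I'm descending to TCP z of about 0.041.

```bash
python3 -m handwheel '[{"jaw":8.54,"translation":[0,0.05,-1.5],"twist":0},{"jaw":8.54,"translation":[0,0.05,-4],"twist":0},{"jaw":8.54,"translation":[0,0.05,-7],"twist":0},{"jaw":8.54,"translation":[0,0.05,-9.5],"twist":0},{"jaw":8.54,"translation":[0,0.05,-11.5],"twist":0},{"jaw":8.54,"translation":[0,0.05,-13.5],"twist":0},{"jaw":8.54,"translation":[0,0.05,-15.5],"twist":0},{"jaw":8.54,"translation":[0,0.05,-17],"twist":0},{"jaw":8.54,"translation":[0,0.05,-18],"twist":0},{"jaw":8.54,"translation":[0,0.05,-18.7],"twist":0},{"jaw":8.54,"translation":[0,0.05,-18.9],"twist":0},{"jaw":8.54,"translation":[0,0.05,-18.9],"twist":0}]' 40
python3 -c "
from h import *
snap('side','s2');snap('top','t2');crop('s2',210,90,310,200,'s2c');crop('t2',170,130,290,220,'t2c')"
```

```text
time_s: 3.15
ee_pos: [0.5666, 0.1037, 0.0416]
eef_rot: [-90.1, 0.0, -89.9]
ft_force: [0.6, -0.2, -0.7]
width: 1.001
scale 5.454545454545454
scale 6.666666666666667
```

View pics/s2c.png

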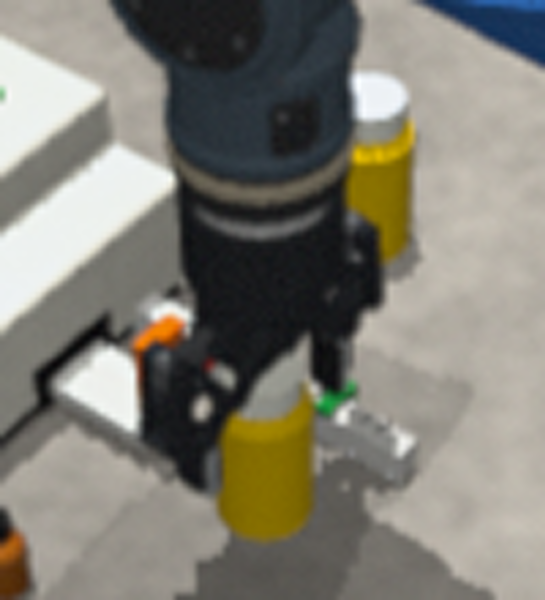

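View pics/t2c.png

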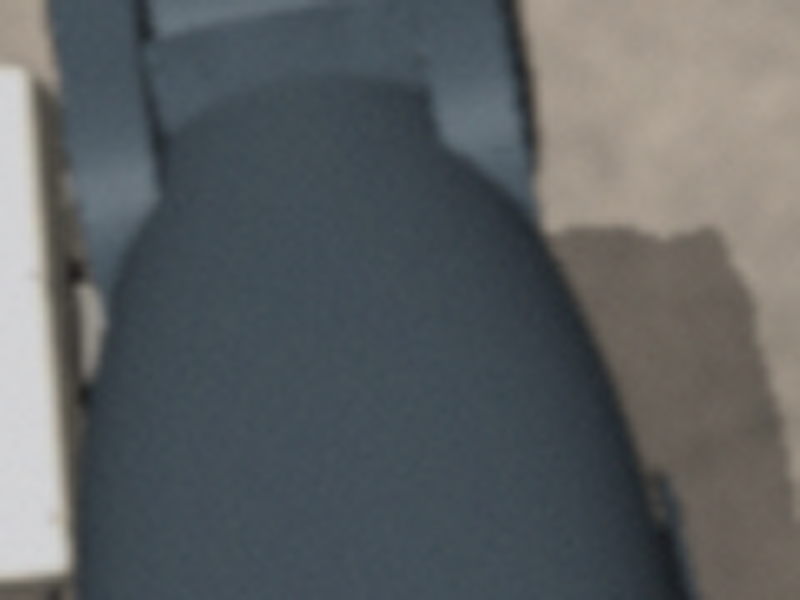

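The fingers straddle the bottle, clear of the clip and handle. I'm closing now.

```bash
python3 -m handwheel '[{"jaw":7.5,"translation":[0,0,0],"twist":0},{"jaw":6.5,"translation":[0,0,0],"twist":0},{"jaw":5.8,"translation":[0,0,0],"twist":0},{"jaw":5.2,"translation":[0,0,0],"twist":0},{"jaw":4.5,"translation":[0,0,0],"twist":0},{"jaw":4.0,"translation":[0,0,0],"twist":0},{"jaw":4.0,"translation":[0,0,0],"twist":0},{"jaw":4.0,"translation":[0,0,0],"twist":0}]' 40
```

```text
time_s: 4.25
ee_pos: [0.5667, 0.1037, 0.0422]
eef_rot: [-90.1, 0.0, -90.0]
ft_force: [-0.9, 0.3, 4.4]
width: 0.597
```

```bash
python3 -m handwheel '[{"jaw":4.0,"translation":[0,0,0],"twist":0},{"jaw":4.0,"translation":[0,0,0.5],"twist":0},{"jaw":4.0,"translation":[0,0,1.5],"twist":0},{"jaw":4.0,"translation":[0,0,3],"twist":0},{"jaw":4.0,"translation":[0,0,4.5],"twist":0},{"jaw":4.0,"translation":[0,0,6],"twist":0},{"jaw":4.0,"translation":[0,0,7.5],"twist":0},{"jaw":4.0,"translation":[0,0,8.5],"twist":0},{"jaw":4.0,"translation":[0,0,9],"twist":0},{"jaw":4.0,"translation":[0,0,9],"twist":0}]'
python3 -c "
from h import *
snap('side','s3')"
```

```text
time_s: 5.5
ee_pos: [0.5668, 0.1038, 0.1322]
eef_rot: [-90.1, 0.0, -89.9]
ft_force: [-0.4, -0.4, -1.8]
width: 0.598
```

View pics/s3.png

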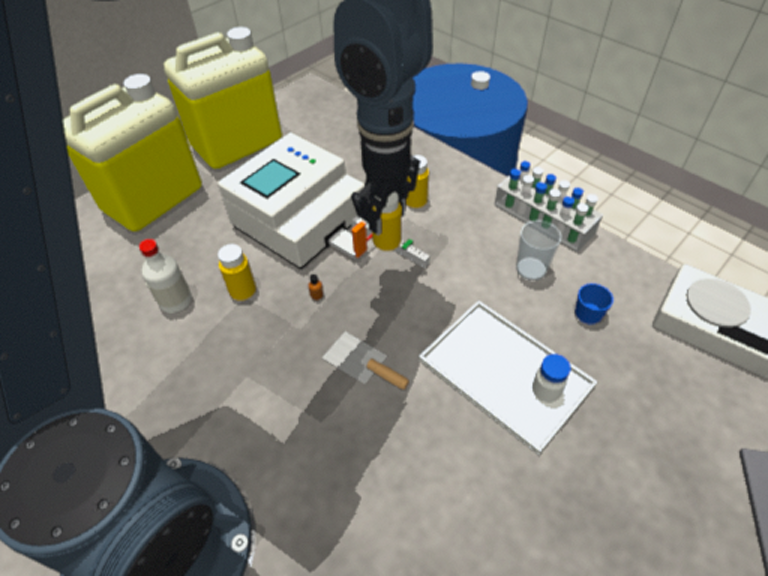

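The bottle is held upright with its underside at about (388,243), clear of the table. Next I move it over the tray.

```bash
python3 -m handwheel '[{"jaw":4.0,"translation":[0,-0.7,0],"twist":0},{"jaw":4.0,"translation":[-0.2,-2.2,0],"twist":0},{"jaw":4.0,"translation":[-0.5,-4.5,0],"twist":0},{"jaw":4.0,"translation":[-0.9,-7.2,0],"twist":0},{"jaw":4.0,"translation":[-1.2,-10,0],"twist":0},{"jaw":4.0,"translation":[-1.6,-13,0],"twist":0},{"jaw":4.0,"translation":[-1.9,-16,0],"twist":0},{"jaw":4.0,"translation":[-2.2,-18.7,0],"twist":0},{"jaw":4.0,"translation":[-2.5,-21,0],"twist":0},{"jaw":4.0,"translation":[-2.7,-22.6,0],"twist":0},{"jaw":4.0,"translation":[-2.8,-23.4,0],"twist":0},{"jaw":4.0,"translation":[-2.8,-23.4,0],"twist":0}]'
python3 -m handwheel '[{"jaw":4.0,"translation":[0,0,-0.7],"twist":0},{"jaw":4.0,"translation":[0,0,-2],"twist":0},{"jaw":4.0,"translation":[0,0,-3.5],"twist":0},{"jaw":4.0,"translation":[0,0,-5],"twist":0},{"jaw":4.0,"translation":[0,0,-6.2],"twist":0},{"jaw":4.0,"translation":[0,0,-7],"twist":0},{"jaw":4.0,"translation":[0,0,-7.5],"twist":0},{"jaw":4.0,"translation":[0,0,-7.8],"twist":0},{"jaw":4.0,"translation":[0,0,-7.8],"twist":0},{"jaw":4.0,"translation":[0,0,-7.8],"twist":0}]'
python3 -c "
from h import *
snap('side','s4');crop('s4',260,170,420,300,'s4c')"
```

```text
time_s: 7.05
ee_pos: [0.5384, -0.1306, 0.1318]
eef_rot: [-90.1, 0.0, -90.0]
ft_force: [0.5, 0.5, -1.7]
width: 0.6
time_s: 8.3
ee_pos: [0.5387, -0.1307, 0.0542]
eef_rot: [-90.1, 0.0, -90.0]
ft_force: [1.1, 0.6, -1.5]
width: 0.596
scale 4.615384615384615
```

View pics/s4c.png

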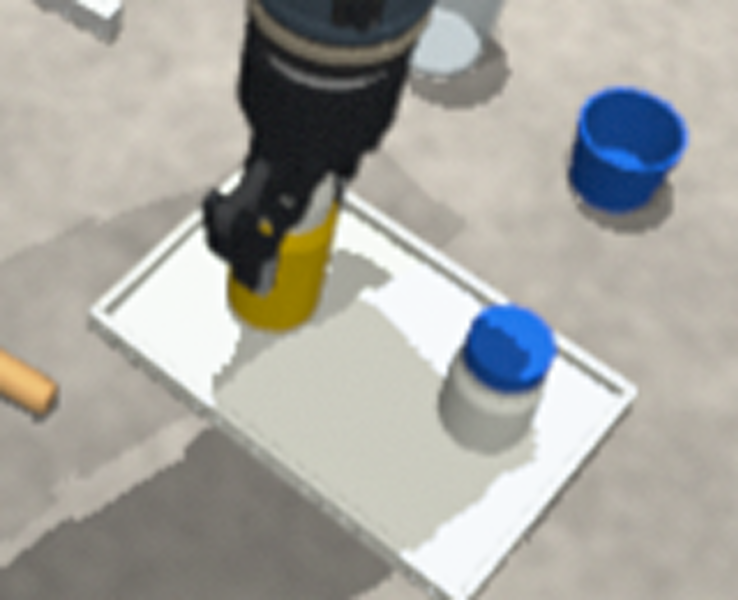

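The bottle hangs just above the tray floor in the free half, with its underside at about (275,310) in the crop. I'll lower the last few mm slowly and watch the force.

```bash
python3 -m handwheel '[{"jaw":4.0,"translation":[0,0,-0.2],"twist":0},{"jaw":4.0,"translation":[0,0,-0.4],"twist":0},{"jaw":4.0,"translation":[0,0,-0.5],"twist":0},{"jaw":4.0,"translation":[0,0,-0.55],"twist":0},{"jaw":4.0,"translation":[0,0,-0.55],"twist":0}]'
python3 -m handwheel '[{"jaw":4.0,"translation":[0,0,-0.05],"twist":0},{"jaw":4.0,"translation":[0,0,-0.1],"twist":0},{"jaw":4.0,"translation":[0,0,-0.1],"twist":0}]'
```

```text
time_s: 8.98
ee_pos: [0.5387, -0.1307, 0.0486]
eef_rot: [-90.1, 0.0, -90.0]
ft_force: [-1.3, 0.8, -1.7]
width: 0.597
time_s: 9.35
ee_pos: [0.5386, -0.1306, 0.0476]
eef_rot: [-90.1, 0.0, -90.0]
ft_force: [-0.7, -0.2, -1.8]
width: 0.598
```

```bash
python3 -m handwheel '[{"jaw":4.0,"translation":[0,0,-0.05],"twist":0},{"jaw":4.0,"translation":[0,0,-0.05],"twist":0}]'
python3 -m handwheel '[{"jaw":4.0,"translation":[0,0,-0.05],"twist":0},{"jaw":4.0,"translation":[0,0,-0.05],"twist":0}]'
```

```text
time_s: 9.6
ee_pos: [0.5387, -0.1306, 0.0472]
eef_rot: [-90.1, 0.0, -90.0]
ft_force: [-0.0, 0.5, -0.4]
width: 0.596
time_s: 9.85
ee_pos: [0.5387, -0.1307, 0.0472]
eef_rot: [-90.1, 0.0, -90.0]
ft_force: [-2.1, -0.7, 4.3]
width: 0.6
```

There is contact at the expected height of about 47 mm. I'm opening slowly and then backing straight up.

```bash
python3 -m handwheel '[{"jaw":4.9,"translation":[0,0,0],"twist":0},{"jaw":5.2,"translation":[0,0,0],"twist":0},{"jaw":5.5,"translation":[0,0,0],"twist":0},{"jaw":6.2,"translation":[0,0,0],"twist":0},{"jaw":7.2,"translation":[0,0,0],"twist":0},{"jaw":8.2,"translation":[0,0,0],"twist":0},{"jaw":8.54,"translation":[0,0,0],"twist":0},{"jaw":8.54,"translation":[0,0,0],"twist":0}]' 20
python3 -c "
from h import *
snap('side','s5');crop('s5',260,170,420,300,'s5c')"
```

```text
time_s: 10.85
ee_pos: [0.5387, -0.1307, 0.0472]
eef_rot: [-90.1, 0.0, -90.0]
ft_force: [0.1, -0.3, -0.6]
width: 1.0
scale 4.615384615384615
```

View pics/s5c.png

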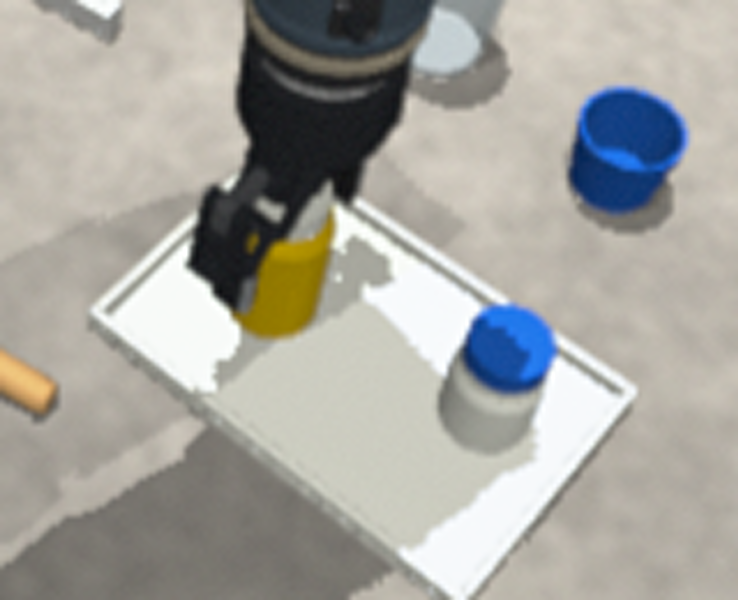

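The bottle stands free between the open fingers. I'm going straight up to about z 0.2.

```bash
python3 -m handwheel '[{"jaw":8.54,"translation":[0,0,0.5],"twist":0},{"jaw":8.54,"translation":[0,0,1.5],"twist":0},{"jaw":8.54,"translation":[0,0,3],"twist":0},{"jaw":8.54,"translation":[0,0,5],"twist":0},{"jaw":8.54,"translation":[0,0,7],"twist":0},{"jaw":8.54,"translation":[0,0,9],"twist":0},{"jaw":8.54,"translation":[0,0,11],"twist":0},{"jaw":8.54,"translation":[0,0,13],"twist":0},{"jaw":8.54,"translation":[0,0,14.5],"twist":0},{"jaw":8.54,"translation":[0,0,15],"twist":0},{"jaw":8.54,"translation":[0,0,15],"twist":0}]'
python3 -c "
from h import *
snap('side','s6');snap('top','t6')"
```

```text
time_s: 12.28
ee_pos: [0.5387, -0.1307, 0.1972]
eef_rot: [-90.0, 0.0, -90.0]
ft_force: [-0.1, -0.0, 0.5]
width: 1.0
```

View pics/s6.png

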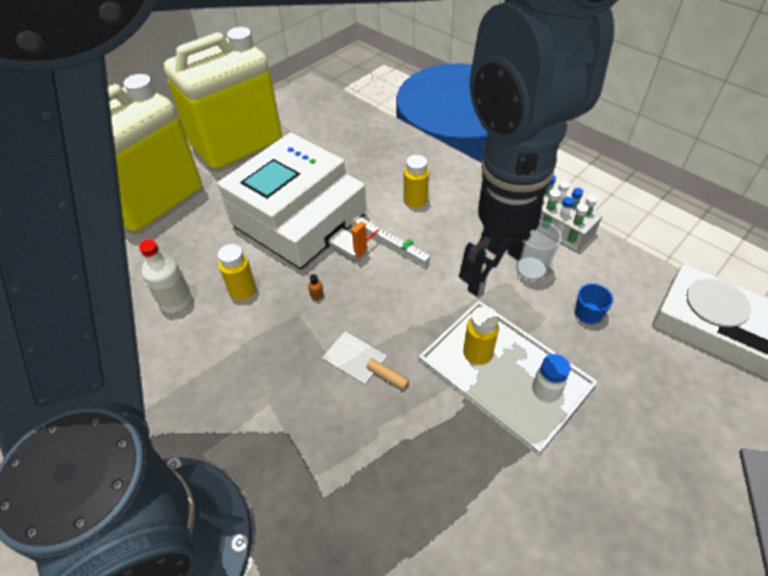

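View pics/t6.png

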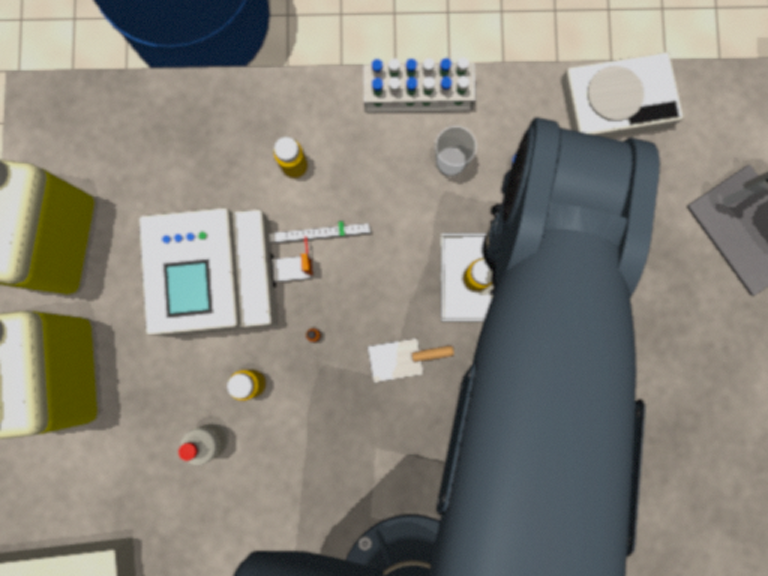

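The bottle stands upright in the tray's free half (side view, at about (481,340)), and the jar is undisturbed. Now I move above the handle and turn so the jaws open along the pull direction.

```bash
python3 -m handwheel '[{"jaw":7,"translation":[0.1,1,0],"twist":5},{"jaw":6,"translation":[0.3,3.5,0],"twist":14},{"jaw":6,"translation":[0.6,7,0],"twist":24},{"jaw":6,"translation":[0.9,10.5,0],"twist":34},{"jaw":6,"translation":[1.2,14,0],"twist":44},{"jaw":6,"translation":[1.4,17.5,0],"twist":54},{"jaw":6,"translation":[1.7,21,0],"twist":64},{"jaw":6,"translation":[1.9,24.5,0],"twist":74},{"jaw":6,"translation":[2.2,27.5,0],"twist":84},{"jaw":6,"translation":[2.3,29.4,0],"twist":91},{"jaw":6,"translation":[2.4,30.1,0],"twist":95},{"jaw":6,"translation":[2.4,30.1,0],"twist":95}]' 60
python3 -c "
from h import *
print(observe()['q']);snap('side','s7');crop('s7',200,100,300,180,'s7c')"
```

```text
time_s: 13.88
ee_pos: [0.562, 0.1708, 0.1956]
eef_rot: [-90.1, 0.1, 5.0]
ft_force: [0.4, -0.6, 0.6]
width: 0.704
[16.96332865 20.62372398  3.97244699 73.4738238  -0.10741356 11.93161411]
scale 7.5
```

View pics/s7c.png

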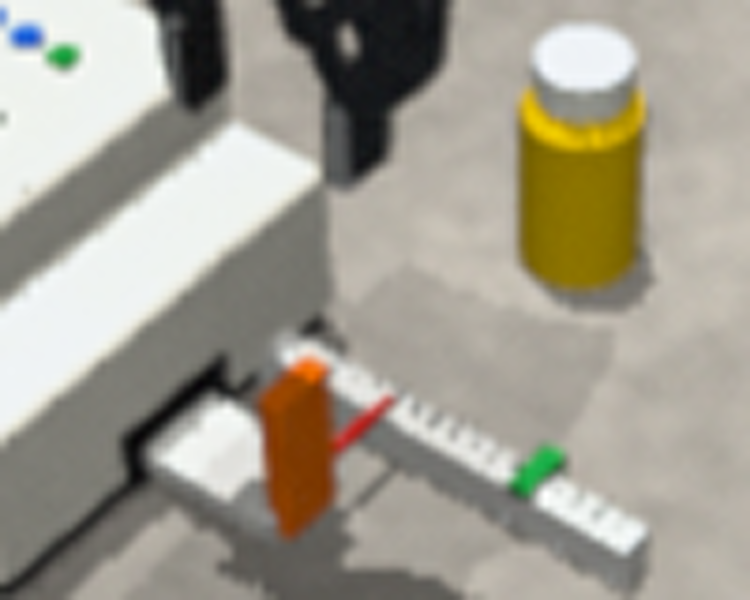

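The open fingers are over the handle on either side along the pull. The pointer tip is at crop (392,402) and the clip at (540,470). Descending now.

```bash
python3 -m handwheel '[{"jaw":6,"translation":[0,-0.05,-1],"twist":0},{"jaw":6,"translation":[0,-0.05,-3],"twist":0},{"jaw":6,"translation":[0,-0.05,-5.5],"twist":0},{"jaw":6,"translation":[0,-0.05,-8],"twist":0},{"jaw":6,"translation":[0,-0.05,-10],"twist":0},{"jaw":6,"translation":[0,-0.05,-11.5],"twist":0},{"jaw":6,"translation":[0,-0.05,-13],"twist":0},{"jaw":6,"translation":[0,-0.05,-14],"twist":0},{"jaw":6,"translation":[0,-0.05,-14.5],"twist":0},{"jaw":6,"translation":[0,-0.05,-14.5],"twist":0}]'
python3 - <<'E'
from h import *
snap('side','s8');crop('s8',200,100,300,180,'s8c')
f=lambda u,v,z:world('side',200+(u+.5)/7.5-.5,100+(v+.5)/7.5-.5,z=z)
d=np.array([np.cos(np.radians(-85.2)),np.sin(np.radians(-85.2)),0])
p,c=f(392,402,.033),f(540,470,.028);print(p,c,(c-p)@d)
E
```

```text
time_s: 15.18
ee_pos: [0.562, 0.1699, 0.0507]
eef_rot: [-90.1, 0.1, 4.9]
ft_force: [0.4, -0.1, 0.8]
width: 0.705
scale 7.5
[0.61652904 0.17292644 0.033     ] [0.63171945 0.1092372  0.028     ] 0.0647369822428642
```

View pics/s8c.png

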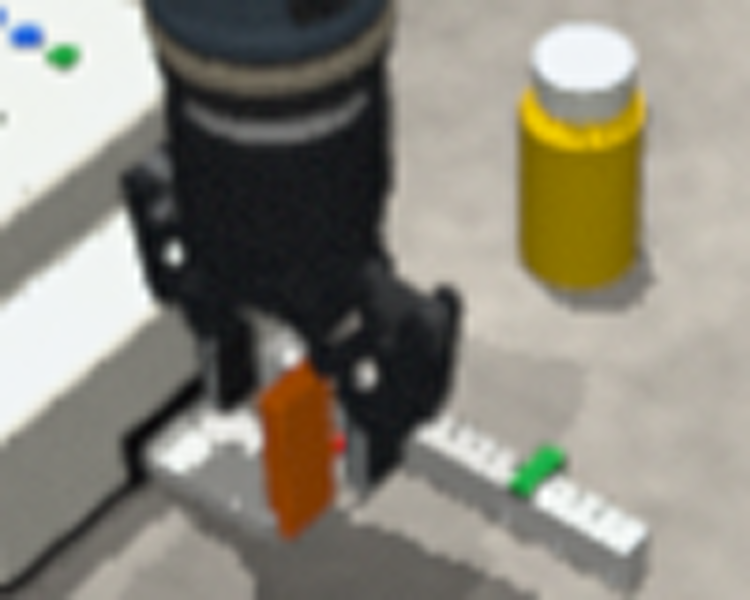

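```bash
python3 -m handwheel '[{"jaw":4,"translation":[0,0,0],"twist":0},{"jaw":2.5,"translation":[0,0,0],"twist":0},{"jaw":1.6,"translation":[0,0,0],"twist":0},{"jaw":1.0,"translation":[0,0,0],"twist":0},{"jaw":0.6,"translation":[0,0,0],"twist":0},{"jaw":0.6,"translation":[0,0,0],"twist":0},{"jaw":0.6,"translation":[0,0,0],"twist":0}]' 70
```

```text
time_s: 16.1
ee_pos: [0.5624, 0.1705, 0.0516]
eef_rot: [-90.1, 0.0, 5.0]
ft_force: [-2.0, 3.6, 5.7]
width: 0.129
```

```bash
python3 -m handwheel '[{"jaw":0.6,"translation":[0.04,-0.5,0],"twist":0},{"jaw":0.6,"translation":[0.1,-1.2,0],"twist":0},{"jaw":0.6,"translation":[0.17,-2,0],"twist":0},{"jaw":0.6,"translation":[0.24,-2.8,0],"twist":0},{"jaw":0.6,"translation":[0.3,-3.6,0],"twist":0},{"jaw":0.6,"translation":[0.37,-4.4,0],"twist":0},{"jaw":0.6,"translation":[0.43,-5.1,0],"twist":0},{"jaw":0.6,"translation":[0.48,-5.7,0],"twist":0},{"jaw":0.6,"translation":[0.5,-6,0],"twist":0},{"jaw":0.6,"translation":[0.5,-6,0],"twist":0}]' 70
python3 -c "
from h import *
snap('side','s9');crop('s9',220,110,300,174,'s9c');snap('top','t9');crop('t9',190,130,270,190,'t9c')"
```

```text
time_s: 17.35
ee_pos: [0.5676, 0.1102, 0.0516]
eef_rot: [-90.0, 0.0, 4.9]
ft_force: [-0.5, 7.5, 2.2]
width: 0.13
scale 9.375
scale 10.0
```

View pics/s9c.png

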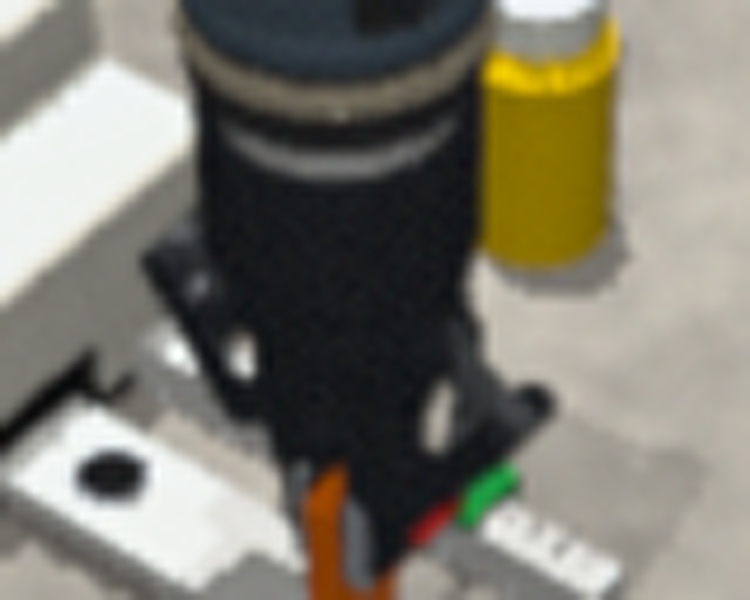

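View pics/t9c.png

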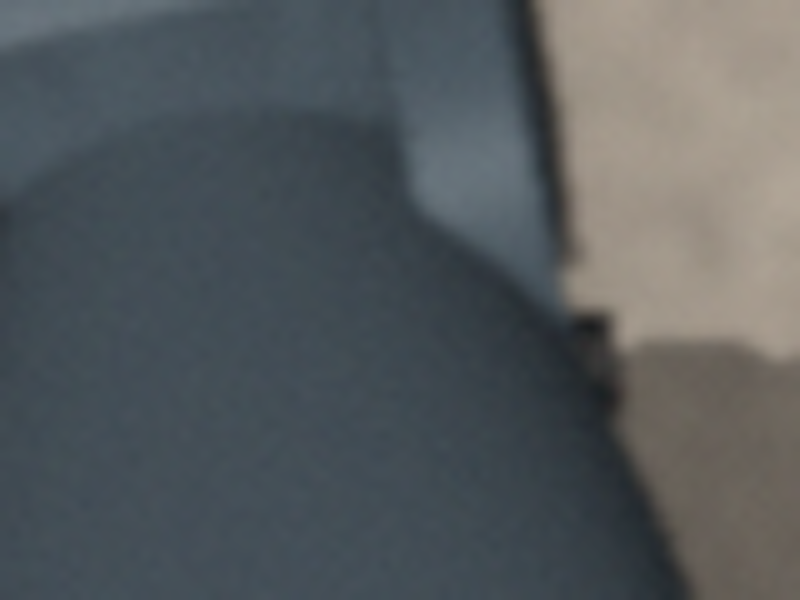

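The red pointer (crop (432,522)) is a few mm short of the clip (490,492). I'm pulling another 4 mm and then checking closely.

```bash
python3 -m handwheel '[{"jaw":0.6,"translation":[0.02,-0.2,0],"twist":0},{"jaw":0.6,"translation":[0.03,-0.4,0],"twist":0},{"jaw":0.6,"translation":[0.03,-0.4,0],"twist":0},{"jaw":0.6,"translation":[0.03,-0.4,0],"twist":0}]'
python3 - <<'E'
from h import *
snap('side','s10');crop('s10',250,145,300,182,'s10c');crop('s7',235,140,285,177,'s7d')
E
```

```text
time_s: 17.95
ee_pos: [0.5679, 0.1064, 0.0516]
eef_rot: [-90.0, 0.0, 4.9]
ft_force: [-0.7, 8.1, 1.3]
width: 0.131
scale 16.0
scale 16.0
```

View pics/s10c.png

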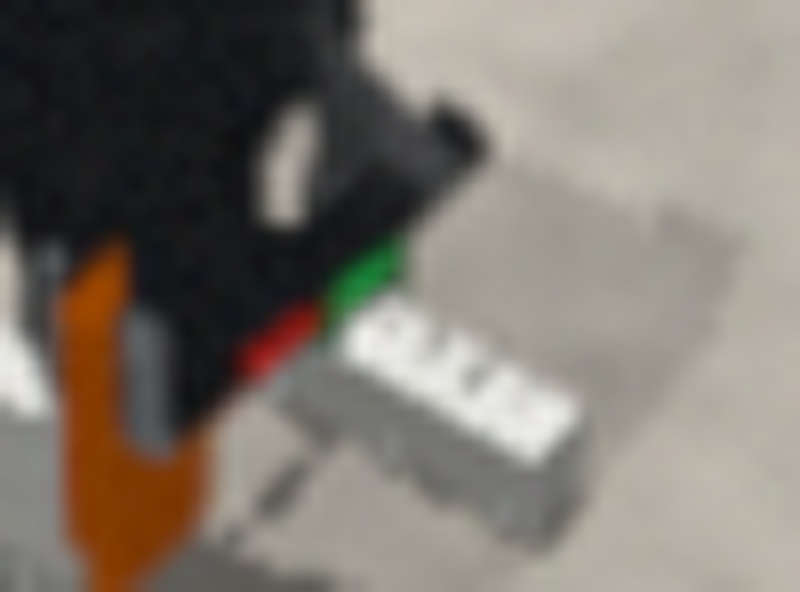

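View pics/s7d.png

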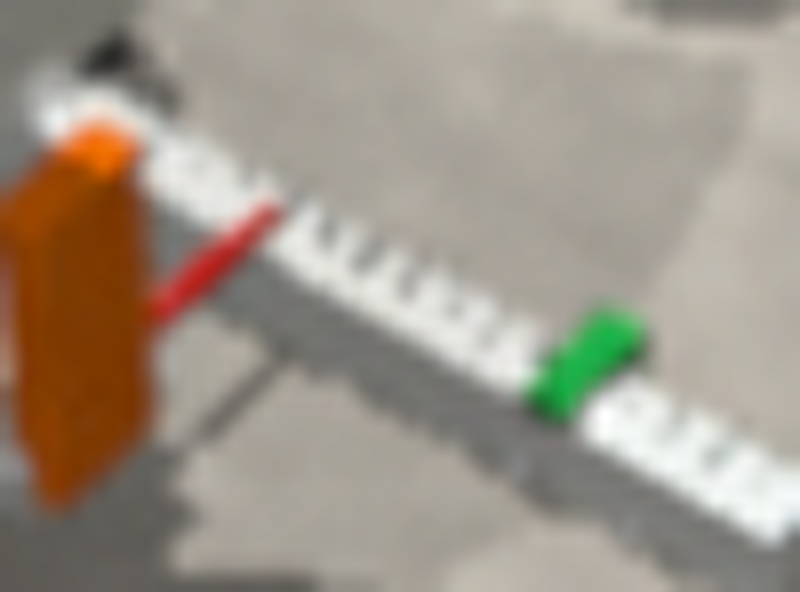

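```bash
python3 - <<'E'
from h import *
d=np.array([np.cos(np.radians(-85.2)),np.sin(np.radians(-85.2)),0])
f=lambda u,v,z:world('side',235+(u+.5)/16-.5,140+(v+.5)/16-.5,z=z)
g=lambda p:((proj('side',p)-[250,145]+.5)*16-.5).round(1)
for nm,px in(('tip',(278,208)),('base',(158,308))):
    p=f(*px,.033)
    print(nm,p,[ (s,g(p+d*s/1000)) for s in(60,62,64,65,66)])
c=f(590,358,.028);print('clip',c,g(c),'clip at ptr height',g(c+[0,0,.005]),'dist',(c-f(278,208,.033))@d)
# color rows: red centroid columns in s10 and green
for tag in('s9','s10','s7'):
    im=np.load(f'pics/{tag}.npz')['im']; H,S,V=cv2.split(cv2.cvtColor(im,cv2.COLOR_RGB2HSV))
    R=((H<5)|(H>172))&(S>130)&(V>90);R[:140]=0;R[180:]=0
    v,u=np.nonzero(R&(np.arange(512)>230)&(np.arange(512)<300)); print(tag,[( (a-250+.5)*16,(b-145+.5)*16) for a,b in zip(u,v)][:20])
E
python3 - <<'E'
from h import *
# overlay: draw s7's clip region & predicted pointer on s10? blend of s7 shifted
a=np.load('pics/s7.npz')['im'];b=np.load('pics/s10.npz')['im']
o=np.hstack([x[145:172,250:285,::-1] for x in(a,b)])
cv2.imwrite('pics/cmp.png',cv2.resize(o,None,fx=11,fy=11,interpolation=cv2.INTER_NEAREST))
E
```

```text
tip [0.61855434 0.17456183 0.033     ] [(60, array([299.5, 273.4])), (62, array([308.4, 278.4])), (64, array([317.3, 283.4])), (65, array([321.8, 285.9])), (66, array([326.3, 288.4]))]
base [0.58575121 0.17317448 0.033     ] [(60, array([180.6, 377.8])), (62, array([189.6, 382.9])), (64, array([198.5, 388.1])), (65, array([203. , 390.6])), (66, array([207.5, 393.2]))]
clip [0.63237141 0.11043634 0.028     ] [350. 278.] clip at ptr height [350.3 258.8] dist 0.06505676990148218
s9 [(np.float64(280.0), np.float64(312.0)), (np.float64(248.0), np.float64(328.0)), (np.float64(264.0), np.float64(328.0)), (np.float64(280.0), np.float64(328.0)), (np.float64(232.0), np.float64(344.0)), (np.float64(248.0), np.float64(344.0)), (np.float64(264.0), np.float64(344.0)), (np.float64(232.0), np.float64(360.0)), (np.float64(248.0), np.float64(360.0))]
s10 [(np.float64(280.0), np.float64(328.0)), (np.float64(296.0), np.float64(328.0)), (np.float64(264.0), np.float64(344.0)), (np.float64(280.0), np.float64(344.0)), (np.float64(296.0), np.float64(344.0)), (np.float64(248.0), np.float64(360.0)), (np.float64(264.0), np.float64(360.0)), (np.float64(248.0), np.float64(376.0))]
s7 [(np.float64(24.0), np.float64(136.0)), (np.float64(8.0), np.float64(152.0)), (np.float64(-24.0), np.float64(168.0)), (np.float64(-8.0), np.float64(168.0)), (np.float64(8.0), np.float64(168.0)), (np.float64(-40.0), np.float64(184.0)), (np.float64(-24.0), np.float64(184.0)), (np.float64(-8.0), np.float64(184.0)), (np.float64(-56.0), np.float64(200.0)), (np.float64(-40.0), np.float64(200.0)), (np.float64(-24.0), np.float64(200.0)), (np.float64(-72.0), np.float64(216.0)), (np.float64(-56.0), np.float64(216.0)), (np.float64(-40.0), np.float64(216.0)), (np.float64(-72.0), np.float64(232.0))]
```

View pics/cmp.png

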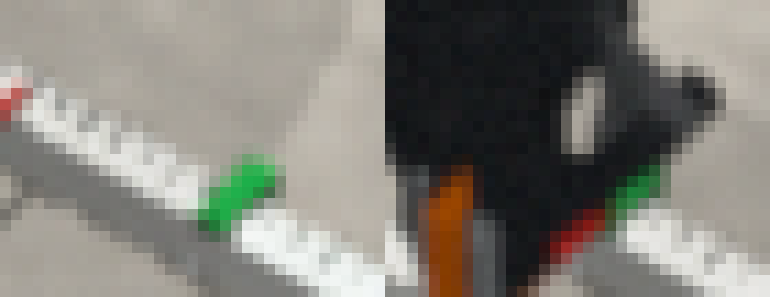

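Run:
```python
from h import *
d=np.array([np.cos(np.radians(-85.2)),np.sin(np.radians(-85.2)),0])
def edges(tag,cols,lo,hi):
    im=np.load(f'pics/{tag}.npz')['im'].astype(float); out=[]
    for u in cols:
        r=im[lo:hi,u,0]-im[lo:hi,u,1]; k=np.argmax(r); m=r[k]
        for j in range(k,len(r)-1):
            if r[j]>=.5*m>r[j+1]: out.append((u,lo+j+(r[j]-.5*m)/(r[j]-r[j+1]),m)); break
    return out
e7=edges('s7',range(244,252),145,165); print('s7',np.round(e7,2).tolist())
P=[world('side',u,v,z=.029) for u,v,m in e7]
for tag in('s9','s10'):
    e=edges(tag,range(264,270),155,172)
    best=[]
    for s in np.arange(57,70,.1):
        q=np.array([proj('side',p+d*s/1000) for p in P]); a=np.polyfit(q[:,0],q[:,1],1)
        best.append([v-np.polyval(a,u) for u,v,m in e])
    b=np.array(best); ss=np.arange(57,70,.1)
    print(tag,np.round(e,2).tolist(),[round(float(ss[np.argmin(abs(b[:,i]))]),1) for i in range(len(e))])
```

```text
s7 [[244.0, 160.68, 104.0], [245.0, 159.74, 126.0], [246.0, 158.82, 132.0], [247.0, 158.07, 145.0], [248.0, 157.18, 142.0], [249.0, 156.29, 129.0], [250.0, 155.36, 110.0], [251.0, 154.38, 92.0]]
s9 [[264.0, 167.71, 77.0], [265.0, 167.42, 102.0], [266.0, 166.41, 103.0], [267.0, 165.64, 82.0], [268.0, 164.45, 36.0]] [62.4, 64.0, 63.8, 64.2, 63.6]
s10 [[265.0, 168.41, 80.0], [266.0, 168.05, 113.0], [267.0, 167.3, 103.0], [268.0, 166.4, 104.0], [269.0, 165.61, 70.0]] [66.3, 67.7, 68.1, 68.2, 68.6]
```

The edge fit puts the drawer about 3 mm farther out than the TCP displacement does, so gripping may have pulled it slightly. I'll measure the pointer edge directly against the clip edge.

```bash
cat > m.py <<'E'
from h import *
import sys
d=np.array([np.cos(np.radians(-85.2)),np.sin(np.radians(-85.2)),0])
def edges(tag,cols,lo,hi,ch):
    im=np.load(f'pics/{tag}.npz')['im'].astype(float); out=[]
    for u in cols:
        a=im[lo:hi,u]; r=(a[:,0]-a[:,1]) if ch=='r' else a[:,1]-np.maximum(a[:,0],a[:,2])
        k=np.argmax(r); m=r[k]
        for j in range(k,len(r)-1):
            if r[j]>=.5*m>r[j+1]: out.append((u,lo+j+(r[j]-.5*m)/(r[j]-r[j+1]),m)); break
    return np.array(out)
def fitd(e,z):  # along-d coordinate at which edge lies, at height z
    P=np.array([world('side',u,v,z=z) for u,v,m in e]); return (P@d*1000).round(2), P
if __name__=='__main__':
    e=edges('s7',range(268,276),155,170,'g'); print('clip s7 px',e.round(2).tolist()); 
    for z in(.022,.028): print('clip front edge z',z,fitd(e,z)[0])
    e=edges('s7',range(243,252),145,165,'r'); print('ptr s7 front-bottom',fitd(e,.029)[0])
    for t in sys.argv[1:]:
        e=edges(t,range(265,270),155,172,'r'); print(t,e.round(2).tolist(),'ptr front-bottom',fitd(e,.029)[0])
E
python3 m.py s9 s10
python3 - <<'E'
from h import *
im=np.load('pics/s7.npz')['im']
for v in range(158,168): print(v,[tuple(int(x) for x in im[v,u]) for u in range(268,276)])
E
```

```text
clip s7 px [[268.0, 164.96, 65.0], [269.0, 165.46, 88.0], [270.0, 165.37, 101.0], [271.0, 164.23, 100.0], [272.0, 163.32, 101.0], [273.0, 162.49, 100.0], [274.0, 161.81, 80.0], [275.0, 161.57, 20.0]]
clip front edge z 0.022 [-61.03 -57.55 -55.49 -55.88 -55.76 -55.42 -54.74 -53.  ]
clip front edge z 0.028 [-57.68 -54.24 -52.18 -52.57 -52.45 -52.11 -51.44 -49.72]
ptr s7 front-bottom [-122.24 -122.34 -122.35 -121.96 -121.91 -121.87 -121.93 -122.12]
s9 [[265.0, 167.42, 102.0], [266.0, 166.41, 103.0], [267.0, 165.64, 82.0], [268.0, 164.45, 36.0]] ptr front-bottom [-58.12 -58.22 -57.78 -58.32]
s10 [[265.0, 168.41, 80.0], [266.0, 168.05, 113.0], [267.0, 167.3, 103.0], [268.0, 166.4, 104.0], [269.0, 165.61, 70.0]] ptr front-bottom [-55.82 -54.39 -53.9  -53.75 -53.32]
158 [(167, 163, 153), (167, 163, 154), (167, 161, 153), (163, 160, 151), (156, 158, 145), (158, 163, 148), (167, 163, 154), (177, 170, 162)]
159 [(175, 170, 160), (169, 164, 155), (166, 161, 152), (145, 156, 136), (112, 159, 114), (121, 169, 122), (147, 176, 140), (176, 178, 161)]
160 [(197, 193, 186), (173, 169, 161), (151, 162
[... 326 characters left out ...]
, 75), (131, 138, 122)]
163 [(148, 194, 155), (52, 165, 79), (32, 175, 74), (37, 170, 74), (61, 147, 80), (111, 132, 112), (159, 164, 157), (160, 163, 151)]
164 [(65, 147, 82), (28, 151, 63), (31, 172, 72), (80, 156, 96), (149, 167, 152), (194, 199, 195), (218, 220, 217), (218, 218, 211)]
165 [(55, 92, 61), (34, 121, 55), (60, 152, 82), (144, 162, 145), (230, 233, 231), (235, 238, 235), (220, 223, 220), (237, 240, 236)]
166 [(95, 99, 94), (79, 100, 82), (100, 118, 101), (179, 185, 179), (244, 246, 244), (243, 246, 244), (240, 244, 241), (237, 241, 238)]
167 [(119, 117, 116), (118, 116, 113), (125, 124, 121), (166, 166, 164), (222, 227, 223), (232, 236, 233), (241, 245, 243), (236, 240, 237)]
```

```bash
cat > m2.py <<'E'
from m import *
from scipy.optimize import least_squares
def orange(tag,rows,u0,u1,side):
    im=np.load(f'pics/{tag}.npz')['im'].astype(float); out=[]
    for v in rows:
        r=im[v,u0:u1,0]-im[v,u0:u1,2]; k=np.argmax(r); m=np.median(r[r>.7*r.max()]); 
        js=range(k,len(r)-1) if side=='R' else range(k,0,-1)
        st=1 if side=='R' else -1
        for j in js:
            if r[j]>=.5*m>r[j+st]: out.append((u0+j+st*(r[j]-.5*m)/(r[j]-r[j+st]),v)); break
    return np.array(out)
def edge_off(e,base):  # along-d offset so vertical line thru base+s*d matches
    def res(s):
        p=base+d*s[0]/1000; a,b=[proj('side',[p[0],p[1],z]) for z in(.03,.08)]
        return [u-(a[0]+(v-a[1])*(b[0]-a[0])/(b[1]-a[1])) for u,v in e]
    r=least_squares(res,[0]); return r.x[0],np.abs(r.fun).max()
if __name__=='__main__':
    hc=np.array([.5622,.170,0]); n=np.array([-d[1],d[0],0]) # n=+x world-ish
    e7=orange('s7',range(154,166),230,248,'L'); 
    print('s7 L',e7.round(2).tolist(),edge_off(e7,hc-n*.015))
    e7R=orange('s7',range(160,168),230,248,'R'); print('s7 R',e7R.round(2).tolist(),edge_off(e7R,hc+n*.015))
    for t in sys.argv[1:]:
        e=orange(t,range(163,178),248,268,'L'); print(t,'L',e.round(2).tolist(),edge_off(e,hc-n*.015))
        e=orange(t,range(172,178),248,268,'R'); print(t,'R',e.round(2).tolist(),edge_off(e,hc+n*.015))
E
python3 m2.py s9 s10
python3 - <<'E'
from m import *
im=np.load('pics/s7.npz')['im'].astype(float)
def both(cols,lo,hi,ch):
    o=[]
    for u in cols:
        a=im[lo:hi,u]; r=(a[:,0]-a[:,1]) if ch=='r' else a[:,1]-np.maximum(a[:,0],a[:,2]); k=np.argmax(r);m=r[k]
        j=k
        while r[j]>=.5*m:j+=1
        b=lo+j-1+(r[j-1]-.5*m)/(r[j-1]-r[j]); j=k
        while r[j]>=.5*m:j-=1
        t=lo+j+1-(r[j+1]-.5*m)/(r[j+1]-r[j]); o.append((u,t,b))
    return o
for nm,cols,lo,hi,ch,h,zt,zb in(('clip',range(270,274),154,170,'g',5,.028,.022),('ptr',range(245,251),143,165,'r',2,.033,.029)):
    for u,t,b in both(cols,lo,hi,ch):
        T=world('side',u,t,z=zt)@d*1000; B=world('side',u,b,z=zb)@d*1000; print(nm,u,round(t,2),round(b,2),'back',round(T,1),'front',round(B,1),'ctr',round((T+B)/2,1),'len',round(B-T,1))
E
```

```text
s7 L [[234.03, 154.0], [234.31, 155.0], [234.52, 156.0], [234.71, 157.0], [234.81, 158.0], [234.77, 159.0], [234.78, 160.0], [234.82, 161.0], [234.94, 162.0], [235.12, 163.0], [235.08, 164.0], [235.22, 165.0]] (np.float64(-2.3226647297281966), np.float64(0.22881483063846986))
s7 R [[244.73, 160.0], [244.03, 161.0], [243.79, 162.0], [243.84, 163.0], [243.97, 164.0], [244.04, 165.0], [243.79, 166.0], [243.17, 167.0]] (np.float64(3.686766667166798), np.float64(1.0300813866627152))
s9 L [[252.15, 163.0], [251.97, 164.0], [251.98, 165.0], [252.16, 166.0], [252.3, 167.0], [252.4, 168.0], [252.52, 169.0], [252.5, 170.0], [252.42, 171.0], [252.4, 172.0], [252.47, 173.0], [252.52, 174.0], [252.52, 175.0], [252.53, 176.0], [252.6, 177.0]] (np.float64(60.28262210083744), np.float64(0.19665505049448484))
s9 R [[256.72, 172.0], [261.56, 173.0], [261.48, 174.0], [261.33, 175.0], [260.84, 176.0], [260.15, 177.0]] (np.float64(63.714405829070245), np.float64(3.5811255953657906))
s10 L [[253.47, 163.0], [253.29, 164.0], [253.32, 165.0], [253.29, 166.0], [253.3, 167.0], [253.33, 168.0], [253.43, 169.0]
[... 323 characters left out ...]
65.53454216913617), np.float64(3.475487879577031))
clip 270 160.94 165.37 back -62.6 front -55.5 ctr -59.1 len 7.2
clip 271 159.83 164.23 back -63.0 front -55.9 ctr -59.4 len 7.1
clip 272 159.11 163.32 back -62.4 front -55.8 ctr -59.1 len 6.7
clip 273 159.06 162.49 back -60.3 front -55.4 ctr -57.8 len 4.8
ptr 245 157.0 159.74 back -126.7 front -122.3 ctr -124.5 len 4.4
ptr 246 156.14 158.82 back -126.6 front -122.4 ctr -124.5 len 4.3
ptr 247 155.31 158.07 back -126.4 front -122.0 ctr -124.2 len 4.5
ptr 248 154.59 157.18 back -126.0 front -121.9 ctr -123.9 len 4.0
ptr 249 153.82 156.29 back -125.6 front -121.9 ctr -123.7 len 3.8
ptr 250 153.1 155.36 back -125.2 front -121.9 ctr -123.5 len 3.2
```

Run:
```python
from m import *
for t in('t0','t6'):
    im=np.load(f'pics/{t}.npz')['im'].astype(float)
    def cen(rows,u0,u1,f,z):
        o=[]
        for v in rows:
            r=f(im[v,u0:u1]); r=np.clip(r-.15*r.max(),0,None)
            if r.max()<15: continue
            u=(np.arange(u0,u1)*r).sum()/r.sum(); o.append((v,round(u,2),round(r.max()),round(float(world('top',u,v,z=z)@d*1000),2),round(r.sum()/r.max(),1)))
        return o
    print(t,'clip',cen(range(147,158),221,236,lambda a:a[:,1]-np.maximum(a[:,0],a[:,2]),.028))
    print(t,'ptr',cen(range(158,169),198,212,lambda a:a[:,0]-a[:,1]-8,.033))
```

```text
t0 clip [(147, np.float64(226.98), 24, -58.97, np.float64(2.5)), (148, np.float64(226.77), 52, -59.78, np.float64(3.0)), (149, np.float64(226.88), 60, -59.75, np.float64(3.1)), (150, np.float64(226.97), 60, -59.76, np.float64(3.2)), (151, np.float64(226.98), 60, -59.98, np.float64(3.0)), (152, np.float64(227.15), 60, -59.78, np.float64(2.9)), (153, np.float64(227.25), 57, -59.78, np.float64(3.1)), (154, np.float64(227.38), 57, -59.67, np.float64(3.0)), (155, np.float64(227.5), 57, -59.6, np.float64(3.0)), (156, np.float64(227.59), 50, -59.6, np.float64(3.0)), (157, np.float64(227.5), 20, -60.1, np.float64(3.0))]
t0 ptr [(158, np.float64(203.25), 37, -124.68, np.float64(2.1)), (159, np.float64(203.34), 60, -124.66, np.float64(2.3)), (160, np.float64(203.36), 63, -124.84, np.float64(2.5)), (161, np.float64(203.43), 59, -124.88, np.float64(2.6)), (162, np.float64(203.58), 59, -124.73, np.float64(2.4)), (163, np.float64(203.75), 60, -124.51, np.float64(2.2)), (164, np.float64(203.9), 60, -124.34, np.float64(2.1)), (165, np.float64(203.98), 60, -124.36, np.float64(2.1)), (166, np.float64(
[... 708 characters left out ...]
t64(3.1)), (157, np.float64(227.49), 24, -60.12, np.float64(2.9))]
t6 ptr [(158, np.float64(203.24), 47, -124.69, np.float64(2.1)), (159, np.float64(203.34), 70, -124.67, np.float64(2.4)), (160, np.float64(203.36), 76, -124.85, np.float64(2.6)), (161, np.float64(203.44), 69, -124.88, np.float64(2.6)), (162, np.float64(203.61), 70, -124.64, np.float64(2.4)), (163, np.float64(203.75), 71, -124.51, np.float64(2.2)), (164, np.float64(203.91), 71, -124.32, np.float64(2.1)), (165, np.float64(203.97), 71, -124.4, np.float64(2.1)), (166, np.float64(204.01), 74, -124.53, np.float64(2.1)), (167, np.float64(204.03), 71, -124.71, np.float64(2.2)), (168, np.float64(203.54), 65, -126.24, np.float64(2.7))]
```

The top view gives a required travel of 64.9 mm. Both handle edges put the present travel at about 66.4 mm, because gripping pulled the drawer about 2 mm. I'm easing back 1.5 mm.

```bash
python3 -m handwheel '[{"jaw":0.6,"translation":[-0.01,0.08,0],"twist":0},{"jaw":0.6,"translation":[-0.01,0.15,0],"twist":0},{"jaw":0.6,"translation":[-0.01,0.15,0],"twist":0},{"jaw":0.6,"translation":[-0.01,0.15,0],"twist":0}]'
python3 -c "
from h import *
snap('side','s11');crop('s11',250,145,300,182,'s11c')"
python3 m2.py s11; python3 m.py s11|tail -1
```

```text
time_s: 18.5
ee_pos: [0.5677, 0.1079, 0.0516]
eef_rot: [-89.9, 0.0, 5.0]
ft_force: [-0.6, 6.6, 1.9]
width: 0.133
scale 16.0
s7 L [[234.03, 154.0], [234.31, 155.0], [234.52, 156.0], [234.71, 157.0], [234.81, 158.0], [234.77, 159.0], [234.78, 160.0], [234.82, 161.0], [234.94, 162.0], [235.12, 163.0], [235.08, 164.0], [235.22, 165.0]] (np.float64(-2.3226647297281966), np.float64(0.22881483063846986))
s7 R [[244.73, 160.0], [244.03, 161.0], [243.79, 162.0], [243.84, 163.0], [243.97, 164.0], [244.04, 165.0], [243.79, 166.0], [243.17, 167.0]] (np.float64(3.686766667166798), np.float64(1.0300813866627152))
s11 L [[252.9, 163.0], [252.68, 164.0], [252.65, 165.0], [252.6, 166.0], [252.66, 167.0], [252.9, 168.0], [253.09, 169.0], [253.04, 170.0], [253.01, 171.0], [252.99, 172.0], [253.04, 173.0], [253.11, 174.0], [253.27, 175.0], [253.38, 176.0], [253.4, 177.0]] (np.float64(62.46712765765401), np.float64(0.22612816200989982))
s11 R [[256.9, 172.0], [258.85, 173.0], [261.97, 174.0], [262.02, 175.0], [261.93, 176.0], [261.44, 177.0]] (np.float64(64.32839754794036), np.float64(3.570347436652355))
s11 [[265.0, 167.9, 112.0], [266.0, 167.4, 103.0], [267.0, 166.69, 74.0], [268.0, 165.89, 41.0]] ptr front-bottom [-56.99 -55.92 -55.33 -54.93]
```

View pics/s11c.png

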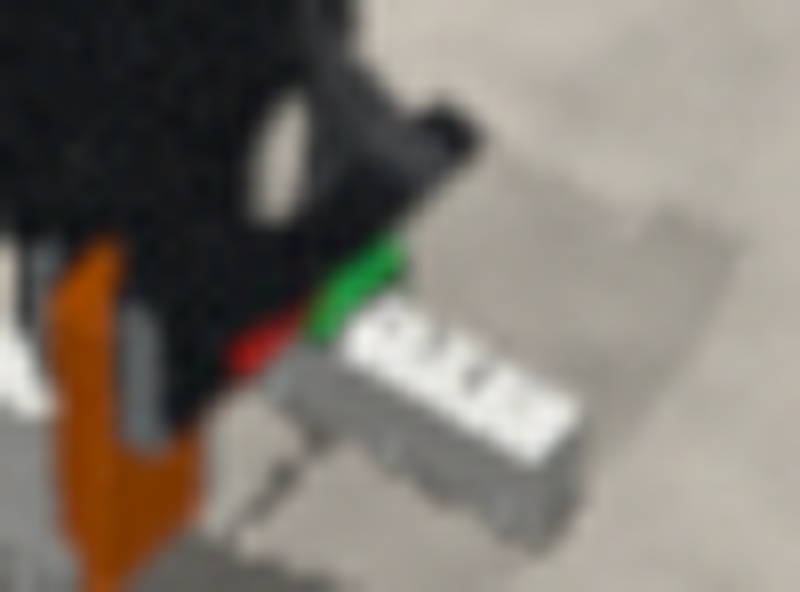

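The pointer now sits under the finger at the clip. The handle edges give 64.8 mm and the TCP agrees with the clip to within about 0.3 mm. I'll hold briefly and check for creep and for the rest of the scene.

```bash
python3 -m handwheel '[{"jaw":0.6,"translation":[0,0,0],"twist":0},{"jaw":0.6,"translation":[0,0,0],"twist":0},{"jaw":0.6,"translation":[0,0,0],"twist":0},{"jaw":0.6,"translation":[0,0,0],"twist":0},{"jaw":0.6,"translation":[0,0,0],"twist":0},{"jaw":0.6,"translation":[0,0,0],"twist":0},{"jaw":0.6,"translation":[0,0,0],"twist":0},{"jaw":0.6,"translation":[0,0,0],"twist":0}]'
python3 -c "
from h import *
snap('side','s12')"
python3 m2.py s12 | tail -2
```

```text
time_s: 19.55
ee_pos: [0.5678, 0.108, 0.0516]
eef_rot: [-89.9, 0.0, 5.0]
ft_force: [-2.1, 7.6, 2.5]
width: 0.13
s12 L [[252.87, 163.0], [252.67, 164.0], [252.7, 165.0], [252.5, 166.0], [252.67, 167.0], [252.94, 168.0], [253.11, 169.0], [253.03, 170.0], [253.02, 171.0], [253.04, 172.0], [253.02, 173.0], [253.08, 174.0], [253.28, 175.0], [253.38, 176.0], [253.4, 177.0]] (np.float64(62.4669444199258), np.float64(0.3260758428272652))
s12 R [[256.98, 172.0], [258.81, 173.0], [262.07, 174.0], [262.0, 175.0], [261.99, 176.0], [261.43, 177.0]] (np.float64(64.41829578414924), np.float64(3.522903329161295))
```

View pics/s12.png

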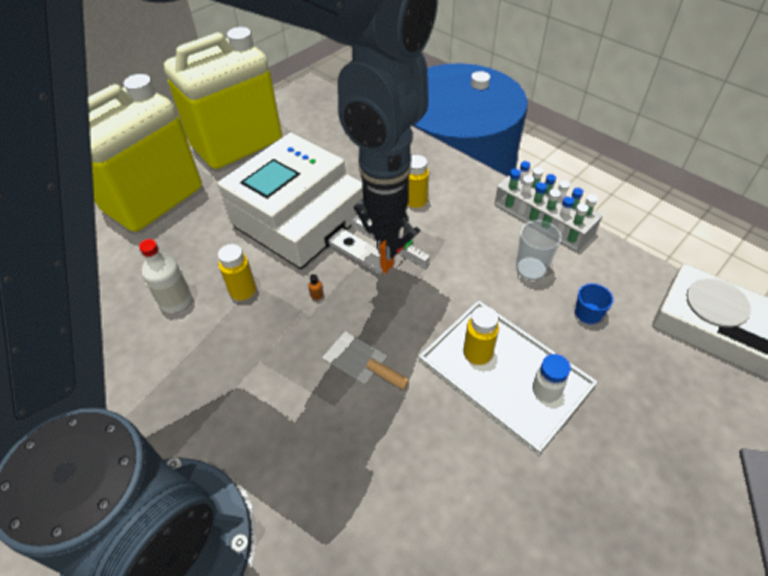

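The bottle stands upright in the tray at about (481,335). The drawer is held open at about (387,255) with no creep, and the bystanders are where they were. Handing in.

```bash
python3 -c "
from plant import job_done
print(job_done())"
```

```text
the job is handed in; nothing more can be done
None
```

The yellow bottle now stands upright in the free +y half of the tray. The drawer is pulled out by its handle and still held there at 70 N grip. I handed the job in at about 19.6 s.

**Bottle:** I lowered it slowly until it touched the tray floor, with about 4 N on the wrist. The last side view shows it upright. The jar and the other bystanders look unmoved.

**Drawer position:** The top view put the clip 64.9 mm from the pointer's shut position. I first pulled too far, to about 66.4 mm, because gripping had already drawn the drawer out about 2 mm. I then eased it back 1.5 mm.
- **Handle edges and tool position:** The handle edges in the side view gave about 64.8 mm. The tool position matched the clip to about 0.3 mm.
- **Hold:** There was no creep over a further 1 s.

**One check disagreed:** The finger partly hides the pointer, and an edge fit on what was still visible read about 1.3 mm too far. A rough comparison by eye put the pointer about 1.2 mm short instead. I trusted the handle and top-view measurements, so centring is uncertain by roughly 1 mm on the 10 mm clip.

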